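# Knock cured mounts out of the mould and load the tester's specimen plate

## Robot

A 6-joint arm with a two-finger parallel gripper is mounted at the origin on a cart in front of the work surface, level with it; the furniture and walls round the work are solid. World frame = base frame: x ahead of the robot, y to its left, z up, the work surface at z = 0. Lengths are in m, angles in rad, forces in N, time in s.
With the tool pointing down it reaches from about 0.275 to 0.775 m from the base axis. Payload 14.6 kg.
Tool frame: the origin (TCP) lies at the very end of the fingers, on their centre line; the grasp point (between the pads) lies arm.tcp_to_grasp behind it (arm.tcp_to_grasp is the distance from the TCP to the grasp point, in m); z points along the fingers, y is the line along which they close (so a half turn about z gives the same grasp; the last joint's range is limited). The gripper opens to 85 mm and grips with 20 to 120 N. Pads are 22 mm wide; open, the fingers measure 114 mm over their backs; the gripper's body (76 mm by 85 mm) begins 54 mm behind the grasp point. The pads swing forward as they close: fully open they stand 13 mm farther back than shut.
Start: joints at [1.066, 0.263, -0.048, 1.259, 0, 1.415], TCP at [0.18, 0.493, 0.231] pointing down, gripper open.
Joint ranges: [-2.65, 2.65], [-0.89, 1.7], [-1.18, 1.37], [-2.13, 2.11], [-1.35, 1.29], [-3.14, 3.14]. Speed limits (rad/s): [1.89, 1.89, 2.57, 2.79, 3.14, 3.14].

## Interface

Orientations are given as a unit quaternion [w, x, y, z].
In Python, from cell import get_obs, eyes, arm gives the robot as it stands.
- The arm moves only by the tool apply_moves, never from a script. Its arguments are lists of equal length, an entry for each row: "offset": the shift along the tool's x, y, z in cm, a list of three; "spin": the turn about the tool's z in rad. In form: {"offset": [[x, y, z], ...], "spin": [spin, ...]}. A call has 1 to 10 rows; each row shifts and turns the commanded pose from where the row before left it, along the tool's axes as they then stand; what a row does not reach is not made up. A row lasts 1/8 s, in which the tool goes at most 62.5 mm and 10.7 degrees, less where a joint would pass 70% of its speed; a pose out of reach is approached as far as the arm can. A call is refused whole if a number of a shift passes 6.25 or a number of a turn 0.188, either way. A call with a gripper value outside its range is refused whole. "fingers" is the opening in per cent of the stroke, from 0 (shut) to 100 (fully open), set as the call begins (left out, the last holds). The fingers move at their own pace and stop on an object; the grip force is fixed at half the most. Time passes only in rows, so rows that do not move let the fingers close. It gives the time, the measured TCP pose, the force, the opening and the grip force at its end, in the units of the state.
- get_obs(): the state, without advancing time (a new reading comes with each control period).
- eyes.snapshot(name): name is "side" or "top"; returns the picture (480x640x3 uint8, red, green, blue); there is no depth.
- eyes.camera_info(name): a dict with "fov_y" (degrees; the focal length in pixels is half the picture's height over the tangent of half this angle, whatever the lens; pixels are square), "cx", "cy" (the principal point, pixels), "dist" ([k1, k2, p1, p2, k3] as OpenCV has them; the pictures are not rectified), "R" (3x3) and "t" (3): a world point X has camera coordinates R X + t. Camera axes: x right, y down, z forward; pixel columns grow to the right and rows downward; lengths in m; the calibration is good to about 2 mm. A picture is of the moment at which its call begins. camera_info takes no time and is no camera call.
- arm.hand_in(): hands the job in; it is judged then, once.
The state is a dict: "clock": time; "joint_pos": joint angles; "joint_velocities": joint speeds; "effort": joint torques, N m; "ee_pos": TCP position; "eef_rot": TCP orientation; "wrist_force": force on the tool from outside, world axes, zero at the start; "torque": the same for the moment, N m; "finger_gap": finger opening in m; "finger_force": force on a finger pad.
Only numpy, scipy, OpenCV 4.12 (cv2) and the standard library are available. Lean on these libraries where they do the work, as an engineer would, in place of code of your own. Each camera call takes 0.05 s, during which the arm holds its last target. There are 200 camera calls.

## Task

Push the catch drawer fully home under the white mould, then take the red-handled drift from its rest and press every cured mount down through its bore until it drops into the drawer (use the drift, not the fingers). Put the drift back upright in its rest, pull the drawer open and set the mounts, face up, one to a well, in empty wells of the aluminium specimen plate, seated flat; leave the tan mounts in their wells and the grease pot and dropper bottle where they are. Finish with the drawer pushed fully home again.

Things in the scene. Friction and masses are not known exactly. Their poses are not given: they have to be found in the camera images.
- drawer (a joint): the catch drawer under the mould, 0 m when fully home (its compartment then lies right under all four bores), up to 0.11 m pulled out towards the robot (along the stand's own -x); moves with about 2 N and stays where it is left
- drawer_handle (a point): middle of the drawer's round steel bar handle: bar 10 mm thick, 64 mm long along the stand's y, 22 mm above the bench, with 35 mm free between the bar and the blue drawer front behind it (+x side); axes are the stand's, and the drawer slides along x
- drawer_floor (a point): centre of the drawer's floor (9 mm above the bench; inside 82 mm along x by 178 mm along y; side and rear walls 12 mm high above the floor, the blue front 21 mm); moves with the drawer
- rest_top (a point): centre of the mouth of the grey drift rest, a fixed, turned, round block 58 mm wide (68 mm at its rubber foot) and 34 mm high; its hole is 30 mm wide and 29 mm deep, the mouth 34 mm above the bench
- drift_grip (a point): centre of the drift's upright red handle (round, 24 mm thick, 52 mm long); z along the drift's axis, up from nose to handle. Below the handle a steel collar 38 mm wide, 6 mm thick, then the nose, 26 mm wide, 26.5 mm long. This point is 26 mm above the collar's upper face, 58.5 mm above the nose's end. About 0.16 kg. Parked, the collar rests on the rest's top
- done_0_c (a point): a tan mount (30 mm wide, 17 mm high) already sitting in the plate, its centre; may be absent; leave it in its well
- done_1_c (a point): another such tan mount; may be absent
- done_2_c (a point): another such tan mount; may be absent
- grease_pot: closed tan and white pot, 62 mm wide, 35 mm high, bystander; origin under its centre
- dropper_bottle: small brown dropper bottle, 33 mm wide, 102 mm high, bystander; origin under its centre
- bore_0 (a point): centre of the upper mouth of bore 0 (of four in a row along the stand's y, 46 mm apart, 0 at the -y end) in the fixed white mould block, which is 24 mm thick, its top 57 mm and its underside 33 mm above the bench. The bores are 31.6 mm wide and go right through; axes are the stand's
- bore_1 (a point): the same for bore 1. In each bore two spring balls near the underside hold a mount with some 5 to 12 N
- bore_2 (a point): the same for bore 2. Pressing until the drift's collar meets the mould's top puts the nose 2.5 mm out below; the mount then drops 5 mm or less into the drawer
- bore_3 (a point): the same for bore 3, the one at the +y end
- mount_green_c (a point): centre (half-way up) of the green resin mount, a round puck 30 mm wide and 17 mm high, about 30 g, z along its axis with the specimen face up; starts in one of the bores, underside 1 mm above the mould's underside; may be absent
- mount_blue_c (a point): centre (half-way up) of the blue resin mount, a round puck 30 mm wide and 16 mm high, about 30 g, z along its axis with the specimen face up; starts in one of the bores, underside 1 mm above the mould's underside; may be absent
- mount_red_c (a point): centre (half-way up) of the red resin mount, a round puck 30 mm wide and 18 mm high, about 30 g, z along its axis with the specimen face up; starts in one of the bores, underside 1 mm above the mould's underside; may be absent
- mount_black_c (a point): centre (half-way up) of the black resin mount, a round puck 30 mm wide and 19 mm high, about 30 g, z along its axis with the specimen face up; starts in one of the bores, underside 1 mm above the mould's underside; may be absent
- well_0 (a point): centre of the floor of well 0 of the aluminium specimen plate (loose, 0.8 kg, 132 x 194 x 12 mm). Round wells 35 mm wide and 6 mm deep, floor 6 mm above the plate's underside, 62 mm apart, two rows of three; a mount stands 10 to 13 mm proud. Axes are the plate's: wells 0, 1, 2 follow its +y, wells 3, 4, 5 lie next to them on its +x side
- well_1 (a point): the same for well 1
- well_2 (a point): the same for well 2
- well_3 (a point): the same for well 3
- well_4 (a point): the same for well 4
- well_5 (a point): the same for well 5

How it is judged:
On the way, in this order (a step that is already met when the one before it is completed fails the run):
1. the catch drawer is fully home under the mould (value of joint drawer below 0.006 m), for 0.2 s.
2. every mount has been pressed out of its bore and lies in the catch drawer (height (world z) of each of mount_green_c, mount_blue_c, mount_red_c, mount_black_c below 0.026 m and x of mount_green_c in the frame of drawer_floor between -0.04 and 0.04 m and y of mount_green_c in the frame of drawer_floor between -0.09 and 0.09 m and x of mount_blue_c in the frame of drawer_floor between -0.04 and 0.04 m and y of mount_blue_c in the frame of drawer_floor between -0.09 and 0.09 m and x of mount_red_c in the frame of drawer_floor between -0.04 and 0.04 m and y of mount_red_c in the frame of drawer_floor between -0.09 and 0.09 m and x of mount_black_c in the frame of drawer_floor between -0.04 and 0.04 m and y of mount_black_c in the frame of drawer_floor between -0.09 and 0.09 m), for 0.2 s.
At the end, for the whole second after the job is handed in: each mount flat and face up in a well of its own (within 4 mm of its centre, tilt under 0.1 rad); tan mounts still seated; drift upright in its rest, nose at least 22 mm deep and within 6 mm of centre; drawer within 8 mm of home; all at rest ((horizontal distance between mount_green_c and well_0 below 0.004 m or horizontal distance between mount_green_c and well_1 below 0.004 m or horizontal distance between mount_green_c and well_2 below 0.004 m or horizontal distance between mount_green_c and well_3 below 0.004 m or horizontal distance between mount_green_c and well_4 below 0.004 m or horizontal distance between mount_green_c and well_5 below 0.004 m) and z of mount_green_c in the frame of well_0 between 0.005 and 0.0115 m and angle between each of mount_green_c, mount_blue_c, mount_red_c, mount_black_c, done_0_c, done_1_c, done_2_c, drift_grip's own z axis and vertical below 0.1 rad and (horizontal distance between mount_blue_c and well_0 below 0.004 m or horizontal distance between mount_blue_c and well_1 below 0.004 m or horizontal distance between mount_blue_c and well_2 below 0.004 m or horizontal distance between mount_blue_c and well_3 below 0.004 m or horizontal distance between mount_blue_c and well_4 below 0.004 m or horizontal distance between mount_blue_c and well_5 below 0.004 m) and z of mount_blue_c in the frame of well_0 between 0.005 and 0.0115 m and (horizontal distance between mount_red_c and well_0 below 0.004 m or horizontal distance between mount_red_c and well_1 below 0.004 m or horizontal distance between mount_red_c and well_2 below 0.004 m or horizontal distance between mount_red_c and well_3 below 0.004 m or horizontal distance between mount_red_c and well_4 below 0.004 m or horizontal distance between mount_red_c and well_5 below 0.004 m) and z of mount_red_c in the frame of well_0 between 0.005 and 0.0115 m and (horizontal distance between mount_black_c and well_0 below 0.004 m or horizontal distance between mount_black_c and well_1 below 0.004 m or horizontal distance between mount_black_c and well_2 below 0.004 m or horizontal distance between mount_black_c and well_3 below 0.004 m or horizontal distance between mount_black_c and well_4 below 0.004 m or horizontal distance between mount_black_c and well_5 below 0.004 m) and z of mount_black_c in the frame of well_0 between 0.005 and 0.0115 m and (horizontal distance between done_0_c and well_0 below 0.004 m or horizontal distance between done_0_c and well_1 below 0.004 m or horizontal distance between done_0_c and well_2 below 0.004 m or horizontal distance between done_0_c and well_3 below 0.004 m or horizontal distance between done_0_c and well_4 below 0.004 m or horizontal distance between done_0_c and well_5 below 0.004 m) and z of done_0_c in the frame of well_0 between 0.005 and 0.0115 m and (horizontal distance between done_1_c and well_0 below 0.004 m or horizontal distance between done_1_c and well_1 below 0.004 m or horizontal distance between done_1_c and well_2 below 0.004 m or horizontal distance between done_1_c and well_3 below 0.004 m or horizontal distance between done_1_c and well_4 below 0.004 m or horizontal distance between done_1_c and well_5 below 0.004 m) and z of done_1_c in the frame of well_0 between 0.005 and 0.0115 m and (horizontal distance between done_2_c and well_0 below 0.004 m or horizontal distance between done_2_c and well_1 below 0.004 m or horizontal distance between done_2_c and well_2 below 0.004 m or horizontal distance between done_2_c and well_3 below 0.004 m or horizontal distance between done_2_c and well_4 below 0.004 m or horizontal distance between done_2_c and well_5 below 0.004 m) and z of done_2_c in the frame of well_0 between 0.005 and 0.0115 m and value of joint drawer below 0.008 m and horizontal distance between drift_grip and rest_top below 0.006 m and z of drift_grip in the frame of rest_top below 0.0365 m and linear speed of each of mount_green, mount_blue, mount_red, mount_black, drift, plate below 0.02 m/s); the robot touches nothing.
It fails at once if the fingers press on a mount that is still in its bore ((contact force between the fingers and mount_green above 1 N and height (world z) of mount_green_c between 0.029 and 0.055 m and x of mount_green_c in the frame of bore_0 between -0.004 and 0.004 m and y of mount_green_c in the frame of bore_0 between -0.007 and 0.145 m) or (contact force between the fingers and mount_blue above 1 N and height (world z) of mount_blue_c between 0.029 and 0.055 m and x of mount_blue_c in the frame of bore_0 between -0.004 and 0.004 m and y of mount_blue_c in the frame of bore_0 between -0.007 and 0.145 m) or (contact force between the fingers and mount_red above 1 N and height (world z) of mount_red_c between 0.029 and 0.055 m and x of mount_red_c in the frame of bore_0 between -0.004 and 0.004 m and y of mount_red_c in the frame of bore_0 between -0.007 and 0.145 m) or (contact force between the fingers and mount_black above 1 N and height (world z) of mount_black_c between 0.029 and 0.055 m and x of mount_black_c in the frame of bore_0 between -0.004 and 0.004 m and y of mount_black_c in the frame of bore_0 between -0.007 and 0.145 m)).
It fails at once if a bystander pot or bottle is shoved more than 4 cm (distance of any of grease_pot, dropper_bottle from where it was at the start of the episode above 0.04 m).
Of mount_green, mount_blue, mount_red, mount_black only 3 to 4 are there at a start; the rules pass over those that are not, and their reading is None.
Of done_0, done_1, done_2 only 1 to 2 are there at a start; the rules pass over those that are not, and their reading is None.
At some moment in a run one of plate may be knocked a few centimetres aside while the robot is not near it.
Once in a run the grip may slacken for a moment while it holds something.
It also fails if it takes over 208 s, if anything falls off the work surface, if the arm or the gripper's body presses on something with over 40 N, if the wrist force passes 120 N, or if a joint passes its speed limit or range.

## Working session

There is one attempt and no reset: what is moved stays moved. The work goes in short steps, Python scripts to look and compute and a tool call to move; the robot and the scene stay as the last step left them, time stands still between calls to the robot, and variables do not carry over. Pictures are saved under pics/ and viewed, at most 14 in all, crops included, and the job is handed in when it is done.

Besides the shell and the picture viewer there is one more tool, called after "Request:" in YAML: its name, and indented under it one key for each argument. apply_moves: Moves the arm, as the interface text tells. Its arguments: {"type":"object","properties":{"offset":{"type":"array"},"spin":{"type":"array"},"fingers":{"type":"number"}},"required":["offset","spin"]}

```bash
ls; mkdir -p pics
python3 - <<'E'
from cell import get_obs, eyes, arm
import cv2
for n in("top","side"):
    im=eyes.snapshot(n); cv2.imwrite(f"pics/{n}0.png",im[:,:,::-1]); print(n,eyes.camera_info(n))
print(get_obs(), arm.tcp_to_grasp)
E
```

```text
pics
top {'fov_y': 46.372085358365794, 'cx': 318.2212584537394, 'cy': 246.92223319198456, 'dist': array([-0.08678485,  0.        ,  0.        ,  0.        ,  0.        ]), 'R': array([[-0.02356116, -0.99965686,  0.01144699],
       [-0.98951746,  0.02168727, -0.14277552],
       [ 0.14247828, -0.01469095, -0.9896889 ]]), 't': array([-0.11916878,  0.58346257,  1.19702877])}
side {'fov_y': 57.761507873192244, 'cx': 321.59384929481473, 'cy': 231.84975992382826, 'dist': array([-0.06068026,  0.        ,  0.        ,  0.        ,  0.        ]), 'R': array([[-0.97510398, -0.22165409, -0.006457  ],
       [-0.1371864 ,  0.62587808, -0.76776072],
       [ 0.1742186 , -0.74776072, -0.64070413]]), 't': array([0.51006627, 0.20850252, 0.72373067])}
{'clock': 0.1, 'joint_pos': array([ 1.06568930e+00,  2.63459375e-01, -4.88380407e-02,  1.25939078e+00,
       -4.79966036e-05,  1.41549381e+00]), 'joint_velocities': array([ 5.56263203e-05, -1.51934459e-03,  2.82502604e-03,  2.29276680e-04,
        6.43977980e-05, -3.76403823e-04]), 'effort': array([ 4.04548671e-03, -6.38576531e+01,  3.85065258e+01,  9.99148266e-03,
       -5.26785868e-05, -3.10134101e-05]), 'ee_pos': array([0.17983148, 0.49299517, 0.23089433]), 'eef_rot': array([-1.21885814e-04,  1.74011855e-01,  9.84743456e-01, -4.29622344e-04]), 'wrist_force': array([-0.13350037, -0.77414803, -0.35849507]), 'torque': array([ 0.01583637,  0.02046419, -0.02754131]), 'finger_force': 0.0, 'finger_gap': 0.08548735233063848} 0.0187
```

View pics/top0.png

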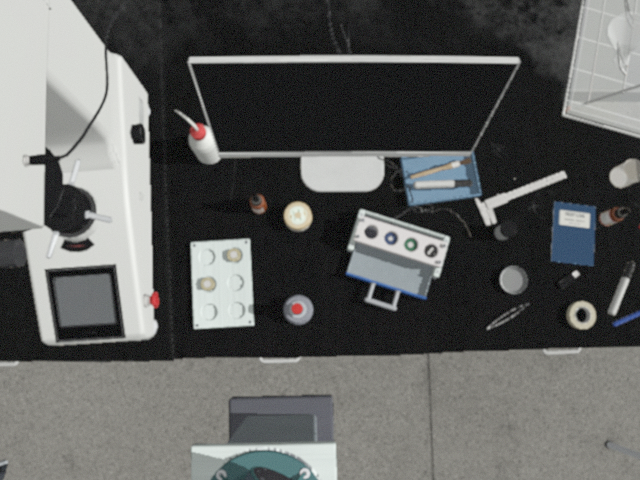

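View pics/side0.png

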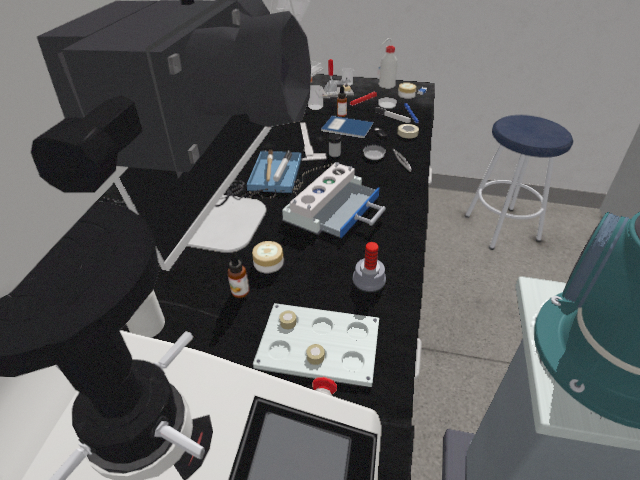

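The top view shows the plate at about (222,284) with two tan mounts at (233,255) and (206,284). The drift and rest are at (298,310), the pot at (298,216) and the bottle at (258,204). The open drawer and mould are around (398,255), rotated about -17°. I'll enlarge the top view to read the bores.

```bash
cat > h.py <<'E'
import numpy as np, cv2
from cell import get_obs, eyes, arm
def cam(n):
    c=eyes.camera_info(n); f=240/np.tan(np.radians(c["fov_y"]/2))
    return np.array([[f,0,c["cx"]],[0,f,c["cy"]],[0,0,1.]]),np.array(c["dist"]),np.array(c["R"]),np.array(c["t"])
def ray(n,uv):
    K,d,R,t=cam(n); p=cv2.undistortPoints(np.array(uv,float).reshape(-1,1,2),K,d).reshape(-1,2)
    return -R.T@t, np.c_[p,np.ones(len(p))]@R
def plane(n,uv,z):
    o,d=ray(n,uv); return o+d*((z-o[2])/d[:,2])[:,None]
def proj(n,X):
    K,d,R,t=cam(n); return cv2.projectPoints(np.array(X,float).reshape(-1,3),cv2.Rodrigues(R)[0],t,K,d)[0].reshape(-1,2)
def blobs(mask,amin=15):
    n,l,s,c=cv2.connectedComponentsWithStats(mask.astype(np.uint8)); return [(s[i,4],c[i].round(1),s[i,:4]) for i in range(1,n) if s[i,4]>=amin]
def tool(dx,dy):  # world xy shift -> tool xy (cm)
    w,x,y,z=get_obs()["eef_rot"]; 
    from scipy.spatial.transform import Rotation as Ro
    return Ro.from_quat([x,y,z,w]).inv().apply([dx,dy,0])*100
E
python3 - <<'E'
from h import *
a=cv2.imread("pics/top0.png"); b=cv2.imread("pics/side0.png")
cv2.imwrite("pics/c0.png",np.vstack([cv2.resize(a[190:350,185:465],(784,448),interpolation=cv2.INTER_CUBIC)]))
h=cv2.cvtColor(a,cv2.COLOR_BGR2HSV); H,S,V=[h[...,i].astype(int) for i in range(3)]
roi=np.zeros(H.shape,bool); roi[190:350,185:465]=1
print("red",blobs(roi&((H<8)|(H>172))&(S>150)&(V>90)))
print("blue",blobs(roi&(H>100)&(H<125)&(S>130)&(V>70)))
print("white",blobs(roi&(S<40)&(V>190),60))
print("tan",blobs(roi&(H>12)&(H<30)&(S>50)&(V>90)))
E
```

```text
red [(np.int32(65), array([296.5, 308.4]), array([292, 304,  10,   9], dtype=int32))]
blue [(np.int32(59), array([357.2, 277.4]), array([345, 273,  26,  10], dtype=int32)), (np.int32(43), array([385.7, 286.5]), array([377, 283,  19,   8], dtype=int32)), (np.int32(69), array([414.4, 295.4]), array([402, 291,  25,   9], dtype=int32))]
white [(np.int32(300), array([297.5, 214.8]), array([288, 205,  20,  21], dtype=int32)), (np.int32(1612), array([400.7, 240.9]), array([355, 210,  94,  67], dtype=int32)), (np.int32(4318), array([221.4, 284.7]), array([191, 240,  63,  88], dtype=int32))]
tan [(np.int32(219), array([297.1, 215.1]), array([283, 201,  30,  29], dtype=int32))]
```

View pics/c0.png

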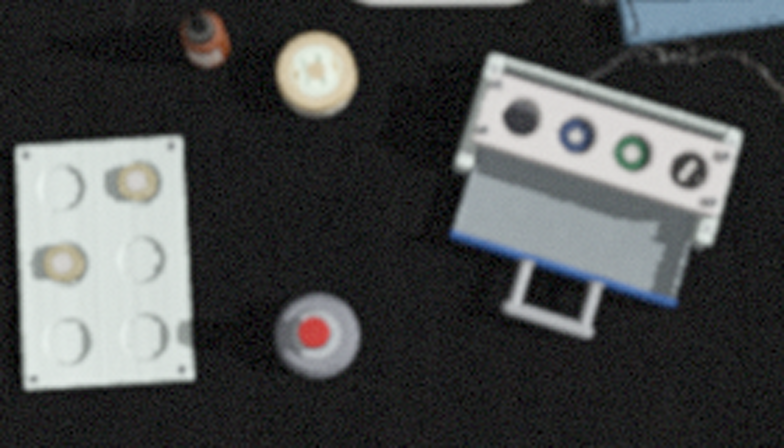

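The top crop shows blue in bore 2 at about (391,238), green in bore 1 at (411,244) and black in bore 0 at (431,250). Bore 3 at (371,231) looks empty. The tan mounts are in two wells, and four wells are free. Next I'll measure positions.

```bash
cat > meas.py <<'E'
from h import *
def plate(a):
    g=cv2.cvtColor(a,cv2.COLOR_BGR2GRAY); m=np.zeros_like(g); m[225:345,150:268]=(g[225:345,150:268]>105)
    m=cv2.morphologyEx(m,cv2.MORPH_CLOSE,np.ones((9,9),np.uint8))
    c=max(cv2.findContours(m,cv2.RETR_EXTERNAL,cv2.CHAIN_APPROX_NONE)[0],key=cv2.contourArea)
    P=plane("top",c.reshape(-1,2),.012)[:,:2].astype(np.float32)
    (cx,cy),(w,hh),an=cv2.minAreaRect(P); return (cx,cy),(w,hh),an
def bores(a):
    g=cv2.cvtColor(a,cv2.COLOR_BGR2GRAY); s=4; g=cv2.resize(g[205:300,340:455],None,fx=s,fy=s,interpolation=cv2.INTER_CUBIC)
    out=[]
    c,hi=cv2.findContours((g>135).astype(np.uint8),cv2.RETR_CCOMP,cv2.CHAIN_APPROX_NONE)
    for k,q in enumerate(c):
        if hi[0][k][3]>=0 and 600<cv2.contourArea(q)<4500:
            (x,y),(w,h_),_=cv2.minAreaRect(q)
            out.append(((x+.5)/s-.5+340,(y+.5)/s-.5+205,w/s,h_/s))
    return out
E
python3 - <<'E'
from meas import *
a=cv2.imread("pics/top0.png")
print("plate",plate(a))
b=sorted(bores(a))
for q in b: print(np.round(q,1),plane("top",[q[:2]],.057)[0].round(4))
print("drift top",plane("top",[(296.5,308.4)],.092))
bs=cv2.imread("pics/side0.png"); h=cv2.cvtColor(bs,cv2.COLOR_BGR2HSV)
m=((h[...,0]<8)|(h[...,0]>172))&(h[...,1]>140)&(h[...,2]>80); m[:230]=0;m[:,:340]=0;m[:,400:]=0;m[290:]=0
print("side red",[(q,plane("side",[q[1]],.066)) for q in blobs(m)])
for n,uv,z in [("pot",(298,215),.035),("bottle",(258,204),.05)]: print(n,plane("top",[uv],z)[0])
# handle bar ends from crop
hp=[(185+505/2.8,190+305/2.8),(185+592/2.8,190+333/2.8)]
print("handle",plane("top",hp,.022))
# drawer front blue centroid mean at z .03
print("front",plane("top",[(345,273),(427,300)],.03))
E
```

```text
plate ((0.5080674886703491, 0.08634935319423676), (0.19901123642921448, 0.13831813633441925), 2.3559072017669678)
[370.9 231.8  12.7  12.6] [ 0.6095 -0.2489  0.057 ]
[390.9 237.8  12.7  12.6] [ 0.5952 -0.2925  0.057 ]
[403.8 226.7  81.8   3. ] [ 0.6194 -0.3219  0.057 ]
[410.9 244.2  12.9  12.6] [ 0.58   -0.3359  0.057 ]
[430.6 250.4  13.1  13.1] [ 0.5654 -0.3789  0.057 ]
drift top [[ 0.44460533 -0.08319047  0.092     ]]
side red [((np.int32(309), array([370.9, 254.9]), array([365, 242,  14,  28], dtype=int32)), array([[ 0.44622383, -0.0846805 ,  0.066     ]]))]
pot [ 0.6550454  -0.08885138  0.035     ]
bottle [ 6.78883041e-01 -6.62434543e-04  5.00000000e-02]
handle [[ 0.46439999 -0.23480152  0.022     ]
 [ 0.44048941 -0.30329445  0.022     ]]
front [[ 0.52257637 -0.19070585  0.03      ]
 [ 0.45817826 -0.37108005  0.03      ]]
```

Request:
apply_moves:
  offset:
    - [-2.6,-3.6,0]
    - [-2.6,-3.6,0]
    - [-2.6,-3.6,0]
    - [-2.6,-3.6,0]
    - [-2.6,-3.6,0]
    - [-2.6,-3.6,0]
    - [-2.6,-3.6,0]
    - [-2.6,-3.6,0]
    - [-2.6,-3.6,0]
    - [-2.6,-3.6,0]
  spin: [0,0,0,0,0,0,0,0,0,0]
  fingers: 0

```text
clock: 1.35
ee_pos: [0.3008, 0.0645, 0.2313]
eef_rot: [0.0, 0.174, 0.985, 0.0]
wrist_force: [0.2, 1.1, 0.0]
finger_gap: 0.0
finger_force: 0.0
```

Request:
apply_moves:
  offset:
    - [-2.7,-3.3,0]
    - [-2.7,-3.3,0]
    - [-2.7,-3.3,0]
    - [-2.7,-3.3,0]
    - [-2.7,-3.3,0]
    - [-2.7,-3.3,0]
    - [-2.7,-3.3,0]
    - [-2.7,-3.3,0]
  spin: [0,0,0,0,0,0,0,0]

```text
clock: 2.35
ee_pos: [0.4134, -0.2575, 0.231]
eef_rot: [-0.0, 0.174, 0.985, 0.0]
wrist_force: [0.0, 1.0, 0.5]
finger_gap: 0.0002
finger_force: 0.0
```

Request:
apply_moves:
  offset:
    - [0,0,1]
    - [0,0,1]
    - [0,0,1]
    - [0,0,1]
    - [0,0,1]
    - [0,0,1]
    - [0,0,1]
    - [0,0,1]
    - [0,0,1]
  spin: [0.172,0.172,0.172,0.172,0.172,0.172,0.172,0.172,0.172]

```text
clock: 3.48
ee_pos: [0.4131, -0.256, 0.1407]
eef_rot: [-0.0, 0.814, 0.58, -0.0]
wrist_force: [-0.2, -0.2, -0.3]
finger_gap: -0.0004
finger_force: 0.0
```

Request:
apply_moves:
  offset:
    - [0,0,4.2]
    - [0,0,4.2]
    - [0,0,4.2]
    - [0,0,0]
    - [0,1.2,0]
    - [0,1.2,0]
    - [0,1.2,0]
    - [0,1.2,0]
    - [0,1.2,0]
  spin: [0,0,0,0,0,0,0,0,0]

```text
clock: 4.6
ee_pos: [0.4709, -0.2757, 0.0155]
eef_rot: [0.0, 0.813, 0.583, -0.0]
wrist_force: [-2.6, 0.2, 3.5]
finger_gap: -0.0
finger_force: 1.7
```

Run:
```python
from h import *
a=eyes.snapshot("top"); a=a[:,:,::-1]
print(get_obs()["ee_pos"],get_obs()["wrist_force"])
cv2.imwrite("pics/c1.png",cv2.resize(a[190:350,250:465],(752,560),interpolation=cv2.INTER_CUBIC))
```

```text
[ 0.47224965 -0.27633861  0.01542811] [ 1.14072828 -0.37331098  0.20851247]
```

View pics/c1.png

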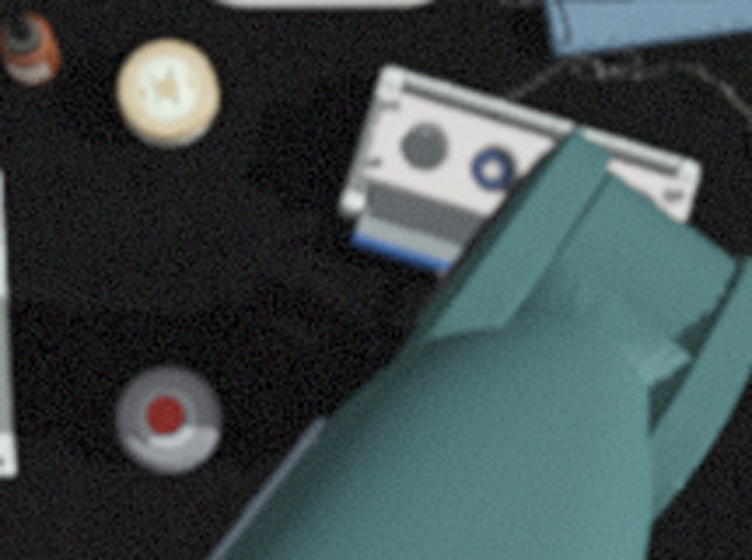

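The arm covers much of the stand. The blue front at about (352,258) is still roughly 2 cm out from the mould frame, and bore 3 at (371,231) shows the grey drawer below it, so it is empty. I'll keep pushing.

Request:
apply_moves:
  offset:
    - [0,0.8,0]
    - [0,0.6,0]
    - [0,0.4,0]
    - [0,0.3,0]
    - [0,0,0]
  spin: [0,0,0,0,0]

```text
clock: 5.28
ee_pos: [0.4873, -0.2811, 0.015]
eef_rot: [-0.002, 0.813, 0.582, -0.002]
wrist_force: [-17.4, 2.2, 12.8]
finger_gap: -0.0003
finger_force: 10.5
```

Request:
apply_moves:
  offset:
    - [0,0.3,0]
    - [0,0.3,0]
    - [0,0.3,0]
    - [0,0,0]
  spin: [0,0,0,0]

```text
clock: 5.78
ee_pos: [0.4883, -0.2813, 0.0144]
eef_rot: [-0.008, 0.813, 0.582, -0.006]
wrist_force: [-62.2, 11.4, 48.4]
finger_gap: 0.0001
finger_force: 38.4
```

Request:
apply_moves:
  offset:
    - [0,-1.5,0]
    - [0,-0.5,-4]
    - [0,0,-5]
    - [0,0,-4.5]
    - [4,-2,0]
    - [4,-2,0]
    - [4,-2,0]
    - [4,-2,0]
    - [0,0,0]
  spin: [0,0,0,0,0,0,0,0,0]
  fingers: 100

```text
clock: 6.9
ee_pos: [0.4546, -0.0991, 0.1505]
eef_rot: [-0.0, 0.812, 0.584, 0.0]
wrist_force: [0.6, -0.6, 0.1]
finger_gap: 0.0854
finger_force: 0.0
```

Run:
```python
from h import *
a=eyes.snapshot("top")[:,:,::-1]; b=eyes.snapshot("side")[:,:,::-1]
o=get_obs();print(o["ee_pos"],o["eef_rot"],o["wrist_force"])
p=o["ee_pos"]; print(tool(.4453-p[0],-.084-p[1]))
cv2.imwrite("pics/c2.png",np.hstack([cv2.resize(a[190:350,230:440],(394,300)),cv2.resize(b[150:310,260:470],(394,300))]))
```

```text
[ 0.45554616 -0.10144065  0.15046574] [3.29731396e-04 8.12516212e-01 5.82938466e-01 2.01306956e-04] [0.09466893 0.33014058 0.41911671]
[ 1.32389085e+00 -1.52935049e+00 -1.25425414e-03]
```

View pics/c2.png

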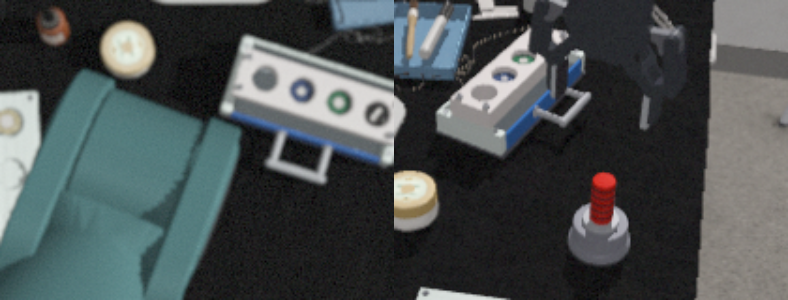

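The drawer is home, with the blue front flush against the mould. The drift stands upright at about (421,262) in the side view. I'll descend over it.

Request:
apply_moves:
  offset:
    - [1.3,-1.5,0]
    - [0,0,3.4]
    - [0,0,3.4]
    - [0,0,3.3]
    - [0,0,0]
  spin: [0,0,0,0,0]

```text
clock: 7.62
ee_pos: [0.4435, -0.0838, 0.048]
eef_rot: [-0.002, 0.813, 0.582, -0.001]
wrist_force: [-0.4, 0.0, 0.1]
finger_gap: 0.0851
finger_force: 0.0
```

Request:
apply_moves:
  offset:
    - [0,0,0]
    - [0,0,0]
    - [0,0,0]
    - [0,0,0]
    - [0,0,0]
    - [0,0,0]
  spin: [0,0,0,0,0,0]
  fingers: 0

```text
clock: 8.38
ee_pos: [0.4456, -0.0845, 0.05]
eef_rot: [0.001, 0.813, 0.583, 0.0]
wrist_force: [-1.2, 0.7, 8.4]
finger_gap: 0.0226
finger_force: 58.3
```

Request:
apply_moves:
  offset:
    - [0,0,-1]
    - [0,0,-2]
    - [0,0,-3]
    - [0,0,-3]
    - [0,0,-1]
    - [0,0,0]
    - [0,0,0]
  spin: [0,0,0,0,0,0,0]

```text
clock: 9.25
ee_pos: [0.4446, -0.0841, 0.1483]
eef_rot: [-0.001, 0.813, 0.583, -0.0]
wrist_force: [0.4, -0.1, -2.0]
finger_gap: 0.0227
finger_force: 59.0
```

Run:
```python
from h import *
b=eyes.snapshot("side")[:,:,::-1]; cv2.imwrite("pics/s3.png",b)
o=get_obs();print(o["ee_pos"],o["eef_rot"],o["wrist_force"],o["finger_gap"])
p=o["ee_pos"]; print("to bore2",tool(.5952-p[0],-.2925-p[1]), proj("side",[[.5952,-.2925,.057],[.58,-.3359,.057],[.5654,-.3789,.057],[.6095,-.2489,.057]]))
u=proj("side",[p])[0].astype(int);print(u)
s=b[150:310,270:470]
cv2.imwrite("pics/c3.png",cv2.resize(s,(750,600),interpolation=cv2.INTER_CUBIC))
```

```text
[ 0.44460555 -0.08407532  0.14829717] [-7.08963688e-04  8.12786406e-01  5.82561178e-01 -4.78577814e-04] [-0.84606092 -0.34347716 -1.92218415] 0.02254837480890754
to bore2 [-14.89997624  20.95673467  -0.0365538 ] [[319.07432422 188.78736981]
 [329.36925694 179.54657547]
 [338.81200549 170.88984294]
 [308.51382654 198.70073977]]
[374 221]
```

View pics/c3.png

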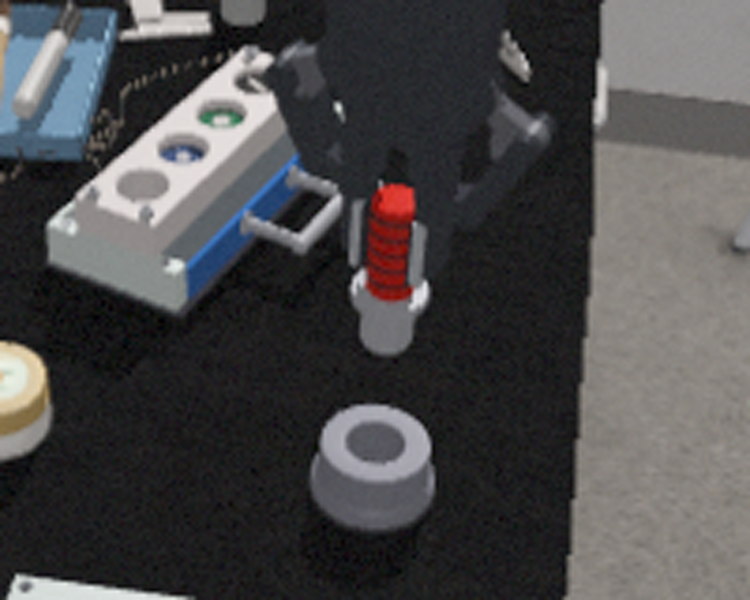

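Run:
```python
from h import *
print("rest",plane("side",[(270+376/3.75,150+442/3.75)],.034),"nose",plane("side",[(270+386/3.75,150+336/3.75)],.1058))
b=cv2.imread("pics/s3.png"); g=b[150:310,270:470].max(2); h=cv2.cvtColor(b,cv2.COLOR_BGR2HSV)[150:310,270:470]
R=((h[...,0]<8)|(h[...,0]>172))&(h[...,1]>140)
for r in range(36,96,4):
    x=np.where((g[r,90:125]>110))[0]; xr=np.where(R[r,90:125])[0]
    print(r+150,(x.min()+360,x.max()+360) if len(x) else 0,(xr.min()+360,xr.max()+360) if len(xr) else 0)
a=cv2.imread("pics/top0.png")
```

```text
rest [[ 0.44500512 -0.08250484  0.034     ]] nose [[ 0.44493137 -0.08316362  0.1058    ]]
186 0 0
190 0 0
194 0 0
198 (np.int64(371), np.int64(371)) 0
202 (np.int64(360), np.int64(379)) (np.int64(369), np.int64(379))
206 (np.int64(360), np.int64(380)) (np.int64(369), np.int64(380))
210 (np.int64(364), np.int64(381)) (np.int64(368), np.int64(378))
214 (np.int64(364), np.int64(382)) (np.int64(368), np.int64(378))
218 (np.int64(363), np.int64(382)) (np.int64(368), np.int64(377))
222 (np.int64(366), np.int64(381)) (np.int64(368), np.int64(377))
226 (np.int64(363), np.int64(383)) (np.int64(368), np.int64(377))
230 (np.int64(365), np.int64(383)) 0
234 (np.int64(367), np.int64(379)) 0
238 (np.int64(367), np.int64(379)) 0
242 (np.int64(369), np.int64(377)) 0
```

Request:
apply_moves:
  offset:
    - [-2.5,3.5,0]
    - [-2.5,3.5,0]
    - [-2.5,3.5,0]
    - [-2.5,3.5,0]
    - [-2.5,3.5,0]
    - [-2.4,3.5,0]
    - [0,0,0]
    - [0,0,2]
    - [0,0,0]
    - [0,0,0]
  spin: [0,0,0,0,0,0,0,0,0,0]

```text
clock: 10.55
ee_pos: [0.596, -0.2924, 0.1296]
eef_rot: [-0.0, 0.813, 0.583, -0.0]
wrist_force: [0.6, -0.3, -1.4]
finger_gap: 0.0226
finger_force: 59.6
```

Run:
```python
from h import *
b=eyes.snapshot("side")[:,:,::-1]; cv2.imwrite("pics/s4.png",b)
o=get_obs();print(o["ee_pos"],o["eef_rot"],o["wrist_force"],o["finger_gap"])
p=o["ee_pos"]; print("to bore2",tool(.5952-p[0],-.2925-p[1]))
cv2.imwrite("pics/c4.png",cv2.resize(b[110:230,260:410],(750,600),interpolation=cv2.INTER_CUBIC))
```

```text
[ 0.59619429 -0.29258839  0.12990389] [2.06823900e-04 8.12692749e-01 5.82692411e-01 8.49311512e-05] [-0.10758973  0.34758059 -1.33868451] 0.022393455411136406
to bore2 [-2.35398255e-02 -9.70062425e-02 -3.97876711e-05]
```

View pics/c4.png

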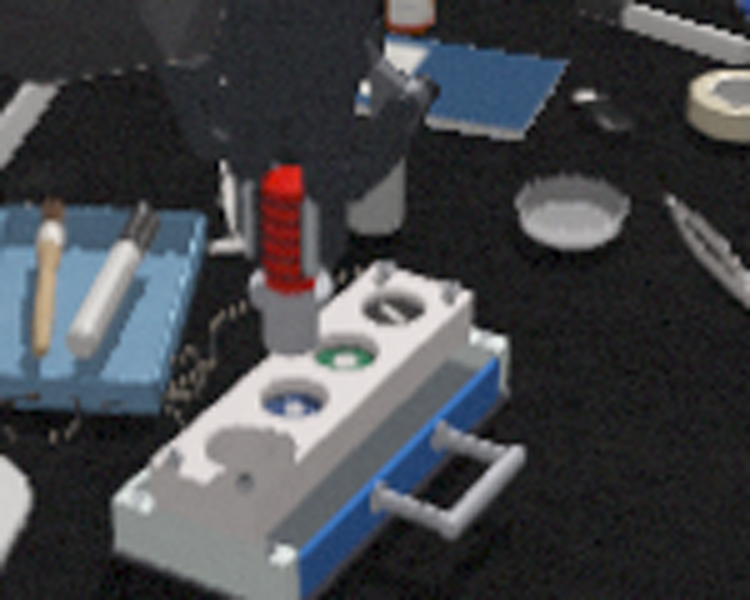

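The side view shows the nose directly above bore 2, with blue below it at about (319,190), and the gap is consistent with alignment. I'll lower it.

Request:
apply_moves:
  offset:
    - [0,-0.1,1.7]
    - [0,0,1.5]
    - [0,0,0.4]
    - [0,0,0]
  spin: [0,0,0,0]

```text
clock: 11.1
ee_pos: [0.5952, -0.2925, 0.0934]
eef_rot: [-0.0, 0.813, 0.583, -0.0]
wrist_force: [-0.0, 0.4, -1.7]
finger_gap: 0.0228
finger_force: 44.4
```

Request:
apply_moves:
  offset:
    - [0,0,0.4]
    - [0,0,0.4]
    - [0,0,0.4]
    - [0,0,0.4]
    - [0,0,0.2]
    - [0,0,0]
  spin: [0,0,0,0,0,0]

```text
clock: 11.85
ee_pos: [0.595, -0.2924, 0.0749]
eef_rot: [-0.0, 0.813, 0.583, -0.0]
wrist_force: [1.1, 0.2, -1.1]
finger_gap: 0.0228
finger_force: 58.7
```

Request:
apply_moves:
  offset:
    - [0,0,0.2]
    - [0,0,0.1]
    - [0,0,0.1]
    - [0,0,0]
  spin: [0,0,0,0]

```text
clock: 12.35
ee_pos: [0.5954, -0.2926, 0.0741]
eef_rot: [0.001, 0.813, 0.583, 0.0]
wrist_force: [-10.2, 5.6, 32.1]
finger_gap: 0.0225
finger_force: 62.3
```

Request:
apply_moves:
  offset:
    - [0,0,-1.5]
    - [0,0,-2.5]
    - [-2.3,0,0]
    - [-2.3,0,0]
    - [0,0,0]
    - [0,0,0]
    - [0,0,0]
  spin: [0,0,0,0,0,0,0]

```text
clock: 13.22
ee_pos: [0.5804, -0.3358, 0.111]
eef_rot: [-0.0, 0.813, 0.583, -0.0]
wrist_force: [0.1, 0.8, -1.2]
finger_gap: 0.0227
finger_force: 59.2
```

Run:
```python
from h import *
b=eyes.snapshot("side")[:,:,::-1]
o=get_obs();print(o["ee_pos"],o["wrist_force"],o["finger_gap"])
p=o["ee_pos"]; print("to bore1",tool(.58-p[0],-.3359-p[1]))
cv2.imwrite("pics/c5.png",cv2.resize(b[110:230,260:410],(750,600),interpolation=cv2.INTER_CUBIC))
```

```text
[ 0.58046109 -0.33569039  0.11105191] [-0.25211579 -0.24832676 -1.80573572] 0.022553335496285933
to bore1 [-3.46438672e-02 -3.69489982e-02  7.26716317e-06]
```

View pics/c5.png

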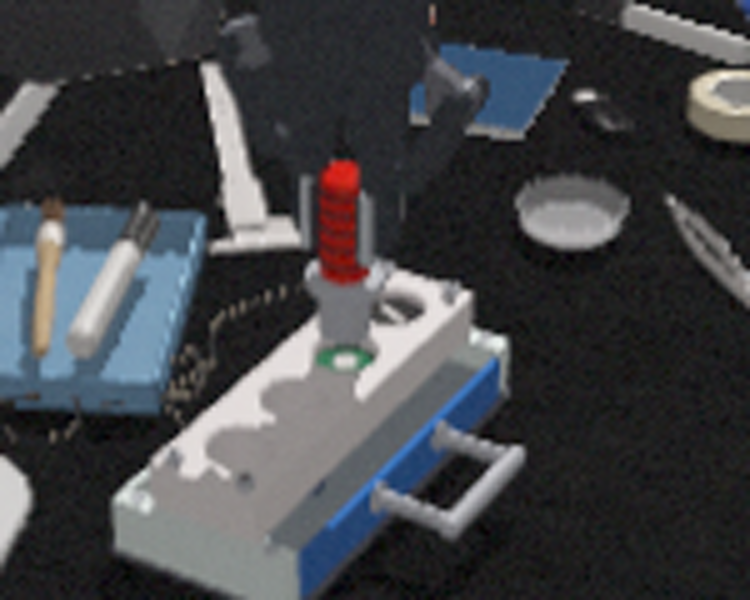

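Bore 2 no longer shows any blue, so that mount is out. The drift is over bore 1 (green) at about (329,181). I'll press it, then move on to bore 0.

Request:
apply_moves:
  offset:
    - [0,0,1.4]
    - [0,0,0.4]
    - [0,0,0.4]
    - [0,0,0.4]
    - [0,0,0.4]
    - [0,0,0.4]
    - [0,0,0.3]
    - [0,0,0.2]
    - [0,0,0.1]
    - [0,0,0]
  spin: [0,0,0,0,0,0,0,0,0,0]

```text
clock: 14.52
ee_pos: [0.5805, -0.3361, 0.0741]
eef_rot: [0.001, 0.813, 0.583, 0.0]
wrist_force: [-11.1, 7.9, 33.8]
finger_gap: 0.0229
finger_force: 62.7
```

Request:
apply_moves:
  offset:
    - [0,0,-1.5]
    - [0,0,-2.5]
    - [-2.3,0,0]
    - [-2.3,0,0]
    - [0,0,0]
    - [0,0,0]
    - [0,0,0]
  spin: [0,0,0,0,0,0,0]

```text
clock: 15.4
ee_pos: [0.5656, -0.3793, 0.1109]
eef_rot: [-0.0, 0.813, 0.583, -0.0]
wrist_force: [0.2, -0.8, -2.0]
finger_gap: 0.0228
finger_force: 59.3
```

Request:
apply_moves:
  offset:
    - [0,0,1.4]
    - [0,0,0.4]
    - [0,0,0.4]
    - [0,0,0.4]
    - [0,0,0.4]
    - [0,0,0.4]
    - [0,0,0.3]
    - [0,0,0.2]
    - [0,0,0.1]
    - [0,0,0]
  spin: [0,0,0,0,0,0,0,0,0,0]

```text
clock: 16.65
ee_pos: [0.5657, -0.3797, 0.0741]
eef_rot: [0.001, 0.813, 0.583, 0.0]
wrist_force: [-10.8, 8.2, 32.2]
finger_gap: 0.0225
finger_force: 62.6
```

Request:
apply_moves:
  offset:
    - [0,0,-1.5]
    - [0,0,-3]
    - [0,0,-2.8]
    - [4.8,-4.2,0]
    - [4.8,-4.2,0]
    - [4.8,-4.2,0]
    - [4.8,-4.2,0]
    - [4.8,-4.1,0]
    - [0,0,0]
    - [0,0,0]
  spin: [0,0,0,0,0,0,0,0,0,0]

```text
clock: 17.9
ee_pos: [0.4476, -0.0907, 0.1447]
eef_rot: [0.001, 0.813, 0.583, 0.0]
wrist_force: [0.2, -0.1, -1.8]
finger_gap: 0.0224
finger_force: 59.6
```

Run:
```python
from h import *
b=eyes.snapshot("side")[:,:,::-1]
o=get_obs();print(o["ee_pos"],o["wrist_force"],o["finger_gap"])
p=o["ee_pos"]; print("to rest",tool(.4448-p[0],-.0838-p[1]))
cv2.imwrite("pics/c6.png",cv2.resize(b[150:310,270:470],(750,600),interpolation=cv2.INTER_CUBIC))
```

```text
[ 0.44772791 -0.09116424  0.14453174] [ 0.10255829 -0.71458657 -2.00753624] 0.022524140443900387
to rest [ 6.03224112e-01 -5.13972568e-01 -5.70295914e-04]
```

View pics/c6.png

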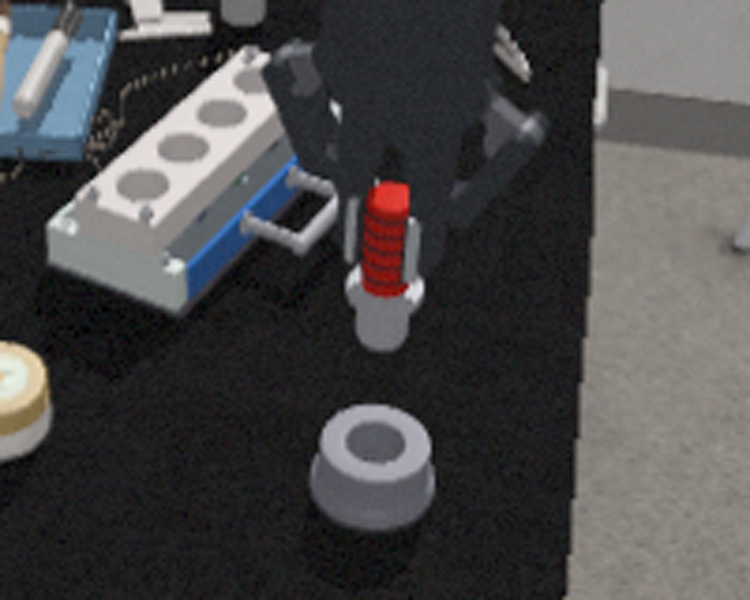

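All four bores are empty now, at about (308,199) to (337,171). The drift hangs just beside the rest axis, so I'll shift and lower it.

Request:
apply_moves:
  offset:
    - [0.6,-0.5,0]
    - [0,0,2]
    - [0,0,2]
    - [0,0,2]
    - [0,0,0]
    - [0,0,0]
  spin: [0,0,0,0,0,0]

```text
clock: 18.7
ee_pos: [0.4445, -0.0835, 0.0848]
eef_rot: [0.0, 0.813, 0.582, 0.0]
wrist_force: [0.1, -0.4, -2.4]
finger_gap: 0.0226
finger_force: 59.7
```

Request:
apply_moves:
  offset:
    - [0,0,0.5]
    - [0,0,0.5]
    - [0,0,0.5]
    - [0,0,0]
  spin: [0,0,0,0]

```text
clock: 19.2
ee_pos: [0.444, -0.0832, 0.0689]
eef_rot: [-0.0, 0.813, 0.583, -0.0]
wrist_force: [0.7, -0.3, -2.9]
finger_gap: 0.0227
finger_force: 59.7
```

Request:
apply_moves:
  offset:
    - [0,0,0.6]
    - [0,0,0.6]
    - [0,0,0.4]
    - [0,0,0.1]
    - [0,0,0.1]
    - [0,0,0]
  spin: [0,0,0,0,0,0]

```text
clock: 19.95
ee_pos: [0.4442, -0.0833, 0.0513]
eef_rot: [0.0, 0.813, 0.583, 0.0]
wrist_force: [-0.6, 0.3, -2.3]
finger_gap: 0.0226
finger_force: 59.7
```

Request:
apply_moves:
  offset:
    - [0,0,0]
    - [0,0,0]
    - [0,0,0]
    - [0,0,0]
    - [0,0,0]
  spin: [0,0,0,0,0]
  fingers: 100

```text
clock: 20.58
ee_pos: [0.4442, -0.0833, 0.0513]
eef_rot: [0.0, 0.813, 0.583, 0.0]
wrist_force: [-0.0, 0.4, -0.1]
finger_gap: 0.0854
finger_force: 0.0
```

Request:
apply_moves:
  offset:
    - [0,0,-2]
    - [0,0,-4]
    - [0,0,-4]
    - [0,0,0]
    - [0,0,0]
  spin: [0,0,0,0,0]

```text
clock: 21.2
ee_pos: [0.444, -0.0832, 0.1508]
eef_rot: [-0.0, 0.813, 0.583, -0.0]
wrist_force: [-0.2, 0.5, -0.3]
finger_gap: 0.0854
finger_force: 0.0
```

Run:
```python
from h import *
a=eyes.snapshot("top")[:,:,::-1]; cv2.imwrite("pics/t7.png",a); b=eyes.snapshot("side")[:,:,::-1]; cv2.imwrite("pics/s7.png",b)
h=cv2.cvtColor(a,cv2.COLOR_BGR2HSV)
m=(h[...,1]<60)&(h[...,2]>95); m[:262]=0; m[295:]=0; m[:,:362]=0; m[:,412:]=0
for q in blobs(m): print(q)
ys,xs=np.where(m); 
from h import plane
P=plane("top",np.c_[xs,ys],.022)[:,:2]-[.5876,-.314]
Rm=np.array([[.947,-.321],[.321,.947]]); Q=P@Rm.T
print(np.histogram(Q[:,0],bins=np.arange(-.12,-.02,.005)))
s=Q[Q[:,0]<-.075]; print(s.mean(0),s[:,1].min(),s[:,1].max())
o=get_obs();print(o["ee_pos"])
hb=cv2.cvtColor(b,cv2.COLOR_BGR2HSV); m=((hb[...,0]<8)|(hb[...,0]>172))&(hb[...,1]>140)&(hb[...,2]>80); m[:230]=0;m[:,:340]=0;m[:,400:]=0;m[290:]=0
print(blobs(m))
```

```text
(np.int32(317), array([389.1, 276.7]), array([372, 262,  35,  26], dtype=int32))
(np.int32(34), array([406.5, 263. ]), array([398, 262,  14,   5], dtype=int32))
(array([ 0,  0,  0,  0,  0, 63, 75, 53, 20, 22, 20, 21, 22, 18,  3,  4, 23,
        7,  0]), array([-0.12 , -0.115, -0.11 , -0.105, -0.1  , -0.095, -0.09 , -0.085,
       -0.08 , -0.075, -0.07 , -0.065, -0.06 , -0.055, -0.05 , -0.045,
       -0.04 , -0.035, -0.03 , -0.025]))
[-0.08682172 -0.0001519 ] -0.03680683591710285 0.03662978480259818
[ 0.44365222 -0.08302696  0.15033881]
[(np.int32(316), array([371. , 255.1]), array([365, 242,  14,  28], dtype=int32))]
```

Request:
apply_moves:
  offset:
    - [-4.3,3.1,0]
    - [-4.3,3.1,0]
    - [-4.3,3.1,0]
    - [-4.3,3.0,0]
    - [0,0,0]
    - [0,0,0]
    - [0,0,3]
    - [0,0,3]
  spin: [0,0,0,0,0,0,0,0]
  fingers: 47

```text
clock: 22.3
ee_pos: [0.5052, -0.2843, 0.0907]
eef_rot: [0.0, 0.812, 0.583, 0.0]
wrist_force: [-0.2, -0.4, -0.7]
finger_gap: 0.0399
finger_force: 0.0
```

Request:
apply_moves:
  offset:
    - [0,0,3]
    - [0,0,2.5]
    - [0,0,1.2]
    - [0,0,1.1]
    - [0,0,0]
    - [0,0,0]
  spin: [0,0,0,0,0,0]

```text
clock: 23.05
ee_pos: [0.5057, -0.2858, 0.0139]
eef_rot: [0.0, 0.813, 0.583, 0.0]
wrist_force: [-0.5, -0.0, 0.3]
finger_gap: 0.0397
finger_force: 0.0
```

Request:
apply_moves:
  offset:
    - [0,0,0]
    - [0,0,0]
    - [0,0,0]
    - [0,0,0]
    - [0,0,0]
  spin: [0,0,0,0,0]
  fingers: 0

```text
clock: 23.68
ee_pos: [0.5035, -0.2851, 0.0137]
eef_rot: [-0.001, 0.813, 0.582, -0.001]
wrist_force: [-13.5, 3.3, 14.8]
finger_gap: 0.0072
finger_force: 58.9
```

Request:
apply_moves:
  offset:
    - [0,-0.4,0]
    - [0,-0.8,0]
    - [0,-1.1,0]
    - [0,-1.2,0]
    - [0,-1.2,0]
    - [0,-1.2,0]
    - [0,-1.2,0]
    - [0,-1.2,0]
    - [0,-1.2,0]
    - [0,-0.8,0]
  spin: [0,0,0,0,0,0,0,0,0,0]

```text
clock: 24.92
ee_pos: [0.4078, -0.2522, 0.0138]
eef_rot: [0.0, 0.813, 0.583, 0.001]
wrist_force: [2.5, 2.5, 6.3]
finger_gap: 0.0075
finger_force: 59.2
```

Request:
apply_moves:
  offset:
    - [0,-0.3,0]
    - [0,0,0]
    - [0,0,0]
  spin: [0,0,0]

```text
clock: 25.3
ee_pos: [0.4049, -0.2512, 0.0137]
eef_rot: [0.0, 0.813, 0.583, 0.0]
wrist_force: [-0.8, 4.1, 10.5]
finger_gap: 0.0072
finger_force: 59.6
```

Request:
apply_moves:
  offset:
    - [0,0,0]
    - [0,0,0]
    - [0,0,0]
    - [0,0,0]
  spin: [0,0,0,0]
  fingers: 47

```text
clock: 25.8
ee_pos: [0.405, -0.2516, 0.0132]
eef_rot: [-0.0, 0.813, 0.583, -0.0]
wrist_force: [0.3, -0.5, -0.7]
finger_gap: 0.0402
finger_force: 0.0
```

Request:
apply_moves:
  offset:
    - [0,0,-4.5]
    - [0,0,-4.5]
    - [0,0,-4.5]
    - [4,-1.5,0]
    - [4,-1.5,0]
    - [4,-1.5,0]
    - [4,-1.5,0]
    - [0,0,0]
    - [0,0,0]
  spin: [0,0,0,0,0,0,0,0,0]

```text
clock: 26.92
ee_pos: [0.3999, -0.0811, 0.1484]
eef_rot: [0.0, 0.813, 0.583, 0.0]
wrist_force: [0.4, 0.1, 0.7]
finger_gap: 0.0401
finger_force: 0.0
```

Run:
```python
from h import *
from meas import plate
a=eyes.snapshot("top")[:,:,::-1]; cv2.imwrite("pics/t8.png",a); b=eyes.snapshot("side")[:,:,::-1]; cv2.imwrite("pics/s8.png",b)
print(get_obs()["ee_pos"])
cv2.imwrite("pics/c8.png",np.hstack([cv2.resize(a[195:345,320:460],(373,400),interpolation=cv2.INTER_CUBIC),cv2.resize(b[145:265,270:397],(423,400),interpolation=cv2.INTER_CUBIC)]))
```

```text
[ 0.39983121 -0.08160102  0.14825971]
```

View pics/c8.png

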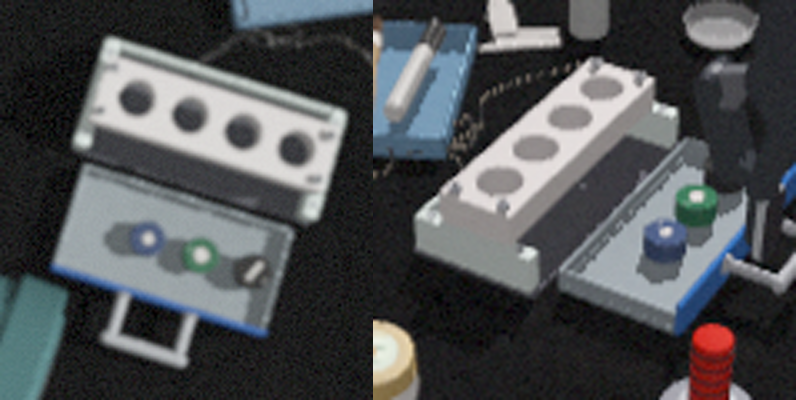

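All three mounts lie flat and face up in the drawer: blue at about (375,285), green at (395,290) and black at (414,296). I'll compute exact positions.

```bash
cat > loc.py <<'E'
from meas import *
def mounts(a):
    s=4; x0,y0=335,255
    u=cv2.resize(a[y0:320,x0:440],None,fx=s,fy=s,interpolation=cv2.INTER_CUBIC); h=cv2.cvtColor(u,cv2.COLOR_BGR2HSV); H,S,V=[h[...,i].astype(int) for i in range(3)]
    out={}
    for n,m,z in (("blue",(H>105)&(H<130)&(S>75)&(V<150),.025),("green",(H>60)&(H<100)&(S>70)&(V<160),.026),("black",(V<62),.028)):
        m=m.astype(np.uint8)*255; m=cv2.morphologyEx(m,cv2.MORPH_OPEN,np.ones((3,3),np.uint8))
        c=cv2.findContours(m,cv2.RETR_EXTERNAL,cv2.CHAIN_APPROX_NONE)[0]; l=[]
        for q in c:
            (x,y),r=cv2.minEnclosingCircle(q)
            if 16<r<48:
                M=cv2.boundingRect(q); px=((x+.5)/s-.5+x0,(y+.5)/s-.5+y0); l.append((np.round(px,1),round(r/s,1),plane("top",[px],z)[0][:2].round(4)))
        out[n]=l
    return out
E
python3 - <<'E'
from loc import *
a=cv2.imread("pics/t8.png"); 
for k,v in mounts(a).items(): print(k,v)
print(plate(a))
b=cv2.imread("pics/s8.png"); h=cv2.cvtColor(b,cv2.COLOR_BGR2HSV); H,S,V=[h[...,i].astype(int) for i in range(3)]
for n,m,z in (("blue",(H>105)&(H<130)&(S>75)&(V<150),.017),("green",(H>60)&(H<95)&(S>70),.0175)):
    m=m.copy(); m[:190]=0;m[228:]=0;m[:,:330]=0;m[:,380:]=0
    for q in blobs(m,25): print("side",n,q[0],q[1],plane("side",[q[1]],z)[0].round(4))
E
```

```text
blue [(array([404.5, 316.1]), 10.9, array([ 0.4241, -0.3202])), (array([379.2, 308.4]), 10.6, array([ 0.4426, -0.2647])), (array([374.9, 284. ]), 6.3, array([ 0.4968, -0.2569]))]
green [(array([338.9, 309.3]), 10.9, array([ 0.4426, -0.175 ])), (array([394.8, 290.6]), 6.6, array([ 0.4811, -0.3008]))]
black [(array([400.9, 319. ]), 8.3, array([ 0.4179, -0.3114])), (array([376.6, 315.9]), 11.7, array([ 0.4261, -0.2577]))]
((0.4897988438606262, 0.08880387246608734), (0.2413484752178192, 0.20985937118530273), 0.7141013741493225)
side blue 113 [357.4 217.5] [ 0.4974 -0.2555  0.017 ]
side green 115 [366.7 206.8] [ 0.4825 -0.2999  0.0175]
```

Request:
apply_moves:
  offset:
    - [-3.4,3.7,0]
    - [-3.4,3.7,0]
    - [-3.3,3.7,0]
    - [-3.3,3.7,0]
    - [0,0,0]
    - [0,0,0]
    - [0,0,0]
  spin: [0,0,0,0,0,0,0]

```text
clock: 27.9
ee_pos: [0.4962, -0.2547, 0.1484]
eef_rot: [-0.0, 0.813, 0.583, -0.0]
wrist_force: [-0.1, -0.4, 0.6]
finger_gap: 0.0401
finger_force: 0.0
```

Run:
```python
from loc import *
p=get_obs()["ee_pos"]; print(p,tool(.4971-p[0],-.2562-p[1]))
a=eyes.snapshot("top")[:,:,::-1]; cv2.imwrite("pics/t9.png",a); print(plate(a))
print("black?",plane("top",[(414.1,295.9)],.028))
```

```text
[ 0.49618152 -0.2546953   0.14836236] [-1.13008450e-01  1.35300880e-01 -6.22249289e-05]
((0.5097858309745789, 0.12418900430202484), (0.1988433599472046, 0.13836681842803955), 1.9689522981643677)
black? [[ 0.4681042  -0.34303652  0.028     ]]
```

Request:
apply_moves:
  offset:
    - [-0.1,0.1,4.5]
    - [0,0,4.5]
    - [0,0,2.5]
    - [0,0,1.8]
    - [0,0,0]
    - [0,0,0]
  spin: [0,0,0,0,0,0]

```text
clock: 28.7
ee_pos: [0.4976, -0.2565, 0.0162]
eef_rot: [0.0, 0.813, 0.583, 0.0]
wrist_force: [-0.0, -0.1, -0.2]
finger_gap: 0.0403
finger_force: 0.0
```

Request:
apply_moves:
  offset:
    - [0,0,0]
    - [0,0,0]
    - [0,0,0]
    - [0,0,0]
    - [0,0,0]
  spin: [0,0,0,0,0]
  fingers: 0

```text
clock: 29.32
ee_pos: [0.4981, -0.2568, 0.0167]
eef_rot: [0.001, 0.813, 0.583, 0.001]
wrist_force: [-0.5, 2.2, 9.0]
finger_gap: 0.0267
finger_force: 58.5
```

Request:
apply_moves:
  offset:
    - [0,0,-1]
    - [0,0,-3]
    - [0,0,-4]
    - [0,0,-4]
    - [0,0,-3.5]
    - [0,0,0]
  spin: [0,0,0,0,0,0]

```text
clock: 30.08
ee_pos: [0.4984, -0.2572, 0.1735]
eef_rot: [0.002, 0.813, 0.583, 0.001]
wrist_force: [-0.4, 0.1, -0.4]
finger_gap: 0.0269
finger_force: 59.1
```

Request:
apply_moves:
  offset:
    - [4.6,-2.2,0]
    - [4.6,-2.3,0]
    - [4.6,-2.2,0]
    - [4.6,-2.3,0]
    - [4.6,-2.2,0]
    - [4.6,-2.3,0]
    - [4.6,-2.3,0]
    - [4.6,-2.2,0]
    - [0,0,0]
    - [0,0,0]
  spin: [0,0,0,0,0,0,0,0,0,0]

```text
clock: 31.32
ee_pos: [0.4448, 0.1496, 0.17]
eef_rot: [-0.0, 0.813, 0.583, -0.0]
wrist_force: [-0.3, 0.2, -0.5]
finger_gap: 0.0269
finger_force: 59.2
```

Run:
```python
from loc import *
o=get_obs();p=o["ee_pos"]; print(p,tool(.4468-p[0],.1531-p[1]),o["finger_gap"])
b=eyes.snapshot("side")[:,:,::-1]; cv2.imwrite("pics/s10.png",b)
u,v=proj("side",[p])[0].astype(int);print(u,v)
cv2.imwrite("pics/c10.png",cv2.resize(b[v-90:v+110,u-120:u+120],(720,600),interpolation=cv2.INTER_CUBIC))
```

```text
[0.44481494 0.14961185 0.1700281 ] [ 3.94046077e-01  7.61855994e-02 -2.25058736e-04] 0.02689291501803163
353 314
```

View pics/c10.png

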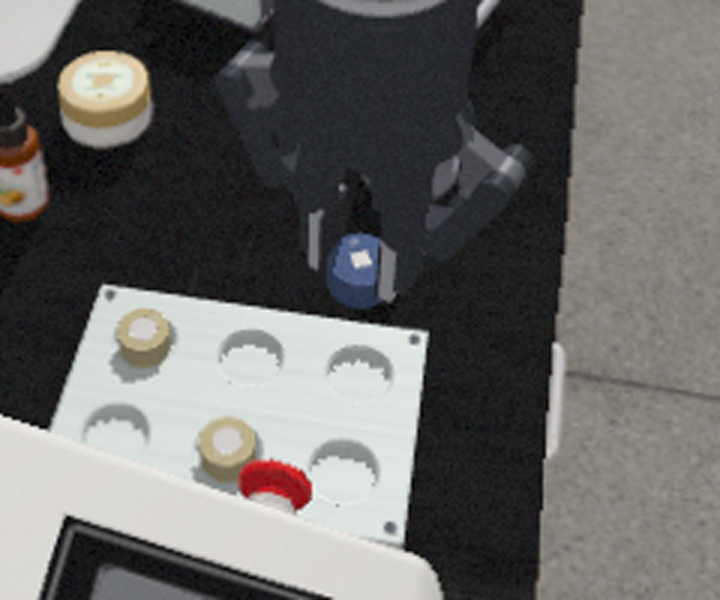

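Blue is held between the pads at about (353,310). The plate has shifted closer to the instrument and its red knob, at about (325,386) in the side view. I'll find the knob before choosing a well, and check the tilt.

Run:
```python
from loc import *
a=cv2.imread("pics/t9.png"); b=cv2.imread("pics/s10.png")
def red(i): 
    h=cv2.cvtColor(i,cv2.COLOR_BGR2HSV); return ((h[...,0]<8)|(h[...,0]>172))&(h[...,1]>140)&(h[...,2]>80)
m=red(a); m[:280]=0;m[330:]=0;m[:,:130]=0;m[:,175:]=0; A=max(blobs(m,5),key=lambda q:q[0]); print(A)
m=red(b); m[:365]=0;m[410:]=0;m[:,:290]=0;m[:,350:]=0; B=max(blobs(m,5),key=lambda q:q[0]); print(B)
o1,d1=ray("top",[A[1]]);o2,d2=ray("side",[B[1]]); d1=d1[0];d2=d2[0]
s=np.linalg.lstsq(np.c_[d1,-d2],o2-o1,rcond=None)[0]; print(o1+s[0]*d1,o2+s[1]*d2)
z=(o1+s[0]*d1)[2]
print("knob right edge",plane("top",[(A[2][0]+A[2][2],A[1][1])],z))
# blue face vs body
h=cv2.cvtColor(b,cv2.COLOR_BGR2HSV); m=(h[...,0]>105)&(h[...,0]<130)&(h[...,1]>75); m[:290]=0;m[335:]=0;m[:,:335]=0;m[:,372:]=0
for q in blobs(m): print(q)
w=(h[...,1]<70)&(h[...,2]>180); w[:295]=0;w[325:]=0;w[:,:343]=0;w[:,363:]=0
for q in blobs(w,5): print("spec",q)
print(proj("side",[[.4448,.1496,.1783],[.4448,.1496,.1703],[.4448,.1496,.1623]]))
```

```text
(np.int32(109), array([155.3, 299.4]), array([151, 291,   9,  18], dtype=int32))
(np.int32(245), array([324.5, 384. ]), array([313, 377,  24,  17], dtype=int32))
[0.46939115 0.21364061 0.09265215] [0.46985541 0.21368134 0.0926893 ]
knob right edge [[0.46920897 0.203644   0.09265215]]
(np.int32(327), array([350.4, 314.4]), array([342, 301,  18,  26], dtype=int32))
spec (np.int32(27), array([352.8, 309.9]), array([350, 308,   7,   5], dtype=int32))
[[353.3172287  310.51544628]
 [353.06940938 314.39924523]
 [352.82572323 318.2126958 ]]
```

Run:
```python
from loc import *
P=plane("side",[(233+x/3,224+y/3) for x,y in ((345,472.5),(360.5,374.5),(251.5,358.5))],.012); print(P.round(4))
p=get_obs()["ee_pos"]; print(p,tool(.4468-p[0],.1531-p[1]))
a=eyes.snapshot("top")[:,:,::-1]; cv2.imwrite("pics/t11.png",a)
```

```text
[[0.4453 0.1546 0.012 ]
 [0.4478 0.0926 0.012 ]
 [0.5096 0.0953 0.012 ]]
[0.44504494 0.14915889 0.17007835] [ 4.29621614e-01  3.93829560e-02 -1.74229533e-04]
```

Request:
apply_moves:
  offset:
    - [0.5,-0.1,2]
    - [0,0,4]
    - [0,0,4]
    - [0,0,3]
    - [0,0,0]
    - [0,0,0]
  spin: [0,0,0,0,0,0]

```text
clock: 32.17
ee_pos: [0.4465, 0.1544, 0.0413]
eef_rot: [0.0, 0.813, 0.582, 0.0]
wrist_force: [-0.6, -0.8, -0.2]
finger_gap: 0.0268
finger_force: 59.2
```

Request:
apply_moves:
  offset:
    - [0,0,1]
    - [0,0,0.6]
    - [0,0,0.4]
    - [0,0,0.3]
    - [0,0,0]
  spin: [0,0,0,0,0]

```text
clock: 32.8
ee_pos: [0.4456, 0.1549, 0.0171]
eef_rot: [-0.0, 0.813, 0.583, -0.0]
wrist_force: [-0.2, 0.1, 0.1]
finger_gap: 0.0265
finger_force: 59.2
```

Request:
apply_moves:
  offset:
    - [0,0,0.2]
    - [0,0,0.1]
    - [0,0,0]
  spin: [0,0,0]

```text
clock: 33.17
ee_pos: [0.4457, 0.1549, 0.0143]
eef_rot: [-0.0, 0.813, 0.583, -0.0]
wrist_force: [0.4, 0.3, -0.5]
finger_gap: 0.0265
finger_force: 59.2
```

Request:
apply_moves:
  offset:
    - [0,0,0]
    - [0,0,0]
    - [0,0,0]
    - [0,0,0]
  spin: [0,0,0,0]
  fingers: 50

```text
clock: 33.67
ee_pos: [0.4458, 0.1549, 0.0143]
eef_rot: [0.0, 0.813, 0.583, 0.0]
wrist_force: [0.0, 0.0, -0.5]
finger_gap: 0.0433
finger_force: 0.0
```

Request:
apply_moves:
  offset:
    - [0,0,-2]
    - [0,0,-4]
    - [0,0,-5]
    - [0,0,-5]
    - [-4.5,2,0]
    - [-4.5,2,0]
    - [-4.5,2,0]
    - [-4.5,2,0]
    - [-4.5,2,0]
    - [0,0,0]
  spin: [0,0,0,0,0,0,0,0,0,0]

```text
clock: 34.92
ee_pos: [0.4684, -0.093, 0.1741]
eef_rot: [0.0, 0.814, 0.581, -0.0]
wrist_force: [0.2, 0.4, 0.5]
finger_gap: 0.0427
finger_force: 0.0
```

Run:
```python
from loc import *
p=get_obs()["ee_pos"]; print(p,tool(.4818-p[0],-.3003-p[1]))
a=eyes.snapshot("top")[:,:,::-1]; cv2.imwrite("pics/t12.png",a); b=eyes.snapshot("side")[:,:,::-1]; cv2.imwrite("pics/s12.png",b)
print(plate(a))
cv2.imwrite("pics/c12.png",np.hstack([cv2.resize(a[230:340,160:270],(390,390),interpolation=cv2.INTER_CUBIC),cv2.resize(b[300:420,240:360],(390,390),interpolation=cv2.INTER_CUBIC)]))
```

```text
[ 0.46839514 -0.09300933  0.17409413] [-1.91694985e+01  8.00133598e+00  7.42547227e-03]
((0.5053049325942993, 0.09013732522726059), (0.2121005803346634, 0.26819291710853577), 89.39653015136719)
```

View pics/c12.png

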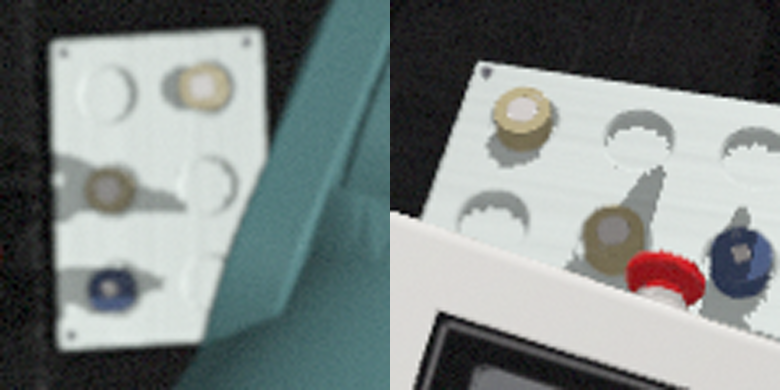

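Blue is seated in the lower-left well, at about (191,311) in the top view and (347,376) in the side view. Green is next.

Request:
apply_moves:
  offset:
    - [-3.9,1.6,0]
    - [-3.8,1.6,0]
    - [-3.8,1.6,0]
    - [-3.8,1.6,0]
    - [-3.8,1.6,0]
    - [0,0,0]
    - [0,0,0]
    - [0,0,0]
  spin: [0,0,0,0,0,0,0,0]
  fingers: 47

```text
clock: 36.02
ee_pos: [0.4828, -0.2955, 0.1745]
eef_rot: [-0.0, 0.812, 0.583, 0.0]
wrist_force: [0.4, -0.2, -0.3]
finger_gap: 0.0402
finger_force: 0.0
```

Run:
```python
from loc import *
p=get_obs()["ee_pos"]; print(p,tool(.4818-p[0],-.3003-p[1]))
a=eyes.snapshot("top")[:,:,::-1]; print(plate(a))
```

```text
[ 0.48276608 -0.29545491  0.17449088] [-4.89968140e-01  6.33472229e-02 -7.06789068e-05]
((0.5097777247428894, 0.12409181147813797), (0.19906404614448547, 0.13830937445163727), 1.9619985818862915)
```

Request:
apply_moves:
  offset:
    - [-0.4,0.1,5]
    - [0,0,5]
    - [0,0,3.5]
    - [0,0,2.2]
    - [0,0,0]
    - [0,0,0]
  spin: [0,0,0,0,0,0]

```text
clock: 36.83
ee_pos: [0.4828, -0.301, 0.0183]
eef_rot: [0.001, 0.813, 0.583, 0.0]
wrist_force: [0.1, -0.5, 0.1]
finger_gap: 0.0404
finger_force: 0.0
```

Request:
apply_moves:
  offset:
    - [0,0,0]
    - [0,0,0]
    - [0,0,0]
    - [0,0,0]
    - [0,0,0]
  spin: [0,0,0,0,0]
  fingers: 0

```text
clock: 37.45
ee_pos: [0.4831, -0.3014, 0.0189]
eef_rot: [0.001, 0.813, 0.583, 0.001]
wrist_force: [0.7, 3.5, 8.1]
finger_gap: 0.0262
finger_force: 58.5
```

Request:
apply_moves:
  offset:
    - [0,0,-1]
    - [0,0,-3]
    - [0,0,-4]
    - [0,0,-4]
    - [0,0,-3]
    - [0,0,0]
  spin: [0,0,0,0,0,0]

```text
clock: 38.2
ee_pos: [0.4832, -0.3017, 0.1703]
eef_rot: [0.002, 0.813, 0.583, 0.001]
wrist_force: [-0.1, -0.6, -1.0]
finger_gap: 0.0264
finger_force: 59.1
```

Request:
apply_moves:
  offset:
    - [4.8,-1.3,0]
    - [4.8,-1.3,0]
    - [4.8,-1.3,0]
    - [4.8,-1.3,0]
    - [4.8,-1.2,0]
    - [4.8,-1.2,0]
    - [4.8,-1.2,0]
    - [4.8,-1.2,0]
    - [0,0,0]
    - [0,0,0]
  spin: [0,0,0,0,0,0,0,0,0,0]

```text
clock: 39.45
ee_pos: [0.5106, 0.0945, 0.167]
eef_rot: [-0.0, 0.813, 0.583, -0.0]
wrist_force: [0.0, -0.4, -0.8]
finger_gap: 0.0267
finger_force: 59.1
```

Run:
```python
from loc import *
o=get_obs();p=o["ee_pos"]; print(p,tool(.5102-p[0],.0943-p[1]),o["finger_gap"])
b=eyes.snapshot("side")[:,:,::-1]; cv2.imwrite("pics/s13.png",b)
h=cv2.cvtColor(b,cv2.COLOR_BGR2HSV)
u,v=proj("side",[p])[0].astype(int); print(u,v)
m=(h[...,0]>60)&(h[...,0]<100)&(h[...,1]>70); k=np.zeros(m.shape,bool); k[v-25:v+25,u-25:u+25]=1
print("green",blobs(m&k)); print("spec",blobs((h[...,1]<70)&(h[...,2]>170)&k,5))
f=p+[0,0,-.0099+.017]; print(proj("side",[f,f-[0,0,.017]]))
```

```text
[0.51060001 0.09454611 0.16698308] [-3.61411422e-02 -2.99930921e-02  3.30957163e-05] 0.026715317713127844
314 279
green [(np.int32(244), array([311.6, 281.3]), array([304, 268,  18,  24], dtype=int32))]
spec [(np.int32(39), array([314.1, 275.7]), array([311, 273,   7,   7], dtype=int32))]
[[314.76410735 275.97382336]
 [314.95617779 284.06051296]]
```

Request:
apply_moves:
  offset:
    - [0,0,2]
    - [0,0,4]
    - [0,0,4]
    - [0,0,2.5]
    - [0,0,0]
    - [0,0,0.8]
    - [0,0,0.6]
    - [0,0,0.4]
    - [0,0,0]
  spin: [0,0,0,0,0,0,0,0,0]

```text
clock: 40.62
ee_pos: [0.5109, 0.0948, 0.0242]
eef_rot: [-0.0, 0.813, 0.583, -0.0]
wrist_force: [-0.7, -0.9, -0.4]
finger_gap: 0.0265
finger_force: 59.2
```

Request:
apply_moves:
  offset:
    - [0,0,0.3]
    - [0,0,0.3]
    - [0,0,0]
  spin: [0,0,0]

```text
clock: 41.0
ee_pos: [0.5108, 0.0948, 0.0181]
eef_rot: [-0.0, 0.813, 0.583, -0.0]
wrist_force: [-1.0, -0.0, -0.9]
finger_gap: 0.0266
finger_force: 59.2
```

Request:
apply_moves:
  offset:
    - [0,0,0.2]
    - [0,0,0]
    - [0,0,0]
  spin: [0,0,0]

```text
clock: 41.38
ee_pos: [0.5109, 0.0947, 0.0163]
eef_rot: [0.0, 0.813, 0.583, 0.0]
wrist_force: [-0.6, -0.1, -0.2]
finger_gap: 0.0268
finger_force: 59.2
```

Request:
apply_moves:
  offset:
    - [0,0,0]
    - [0,0,0]
    - [0,0,0]
    - [0,0,0]
  spin: [0,0,0,0]
  fingers: 50

```text
clock: 41.88
ee_pos: [0.5109, 0.0948, 0.0163]
eef_rot: [0.0, 0.813, 0.583, 0.0]
wrist_force: [0.2, 0.4, -0.6]
finger_gap: 0.0426
finger_force: 0.0
```

Request:
apply_moves:
  offset:
    - [0,0,-2]
    - [0,0,-4]
    - [0,0,-5]
    - [0,0,-4.5]
    - [-4.8,1.1,0]
    - [-4.8,1.1,0]
    - [-4.8,1.1,0]
    - [-4.8,1.1,0]
    - [-4.8,1.1,0]
    - [-4.8,1.1,0]
  spin: [0,0,0,0,0,0,0,0,0,0]
  fingers: 47

```text
clock: 43.12
ee_pos: [0.4805, -0.2008, 0.1714]
eef_rot: [0.0, 0.813, 0.583, 0.0]
wrist_force: [0.3, -0.0, 1.0]
finger_gap: 0.0404
finger_force: 0.0
```

Request:
apply_moves:
  offset:
    - [-4.7,1.1,0]
    - [-4.7,1.1,0]
    - [-4.6,1.1,0]
    - [0,0,0]
    - [0,0,0]
    - [0,0,0]
  spin: [0,0,0,0,0,0]

```text
clock: 43.88
ee_pos: [0.4674, -0.3413, 0.1714]
eef_rot: [-0.0, 0.812, 0.583, 0.0]
wrist_force: [0.4, -0.3, -0.2]
finger_gap: 0.0399
finger_force: 0.0
```

Run:
```python
from loc import *
a=eyes.snapshot("top")[:,:,::-1]; cv2.imwrite("pics/t14.png",a); print(plate(a))
b=eyes.snapshot("side")[:,:,::-1]; cv2.imwrite("pics/s14.png",b)
# black mount in t8 (drawer open, unobstructed)
t=cv2.imread("pics/t8.png"); s=4; u=cv2.resize(t[278:312,398:432],None,fx=s,fy=s,interpolation=cv2.INTER_CUBIC).max(2)
for th in (70,80,90):
    for q in blobs(u<th,100): print("blk",th,q[0],(q[1]+.5)/s-.5+[398,278],q[2]/s)
p=get_obs()["ee_pos"]; print(p,tool(.4681-p[0],-.343-p[1]))
h=cv2.cvtColor(b,cv2.COLOR_BGR2HSV)
for n,m in (("green",(h[...,0]>60)&(h[...,0]<100)&(h[...,1]>70)),("blue",(h[...,0]>105)&(h[...,0]<130)&(h[...,1]>75))):
    m=m.copy(); m[:310]=0; m[:,:240]=0;m[:,370:]=0; print(n,blobs(m,30))
print(proj("side",[[.5102,.0943,.0145],[.446,.1539,.014]]))
```

```text
((0.5098575353622437, 0.12401793152093887), (0.19891832768917084, 0.13819889724254608), 2.0043280124664307)
blk 70 2787 [428.3   298.775] [24.25  0.    9.75 34.  ]
blk 70 500 [410.45 295.7 ] [10.25 13.75  7.75 10.25]
blk 80 2920 [428.2   298.475] [24.  0. 10. 34.]
blk 80 1167 [412.725 296.85 ] [ 9.5  13.25 14.25 12.  ]
blk 90 3045 [428.1  298.25] [24.  0. 10. 34.]
blk 90 1632 [413.425 296.725] [ 8.75 13.   15.75 12.5 ]
[ 0.467425   -0.34147622  0.17149369] [-1.22757666e-01  1.12720277e-01  2.09769192e-05]
green [(np.int32(237), array([315.9, 342.4]), array([307, 333,  18,  19], dtype=int32))]
blue [(np.int32(271), array([347.3, 380.9]), array([339, 370,  18,  21], dtype=int32))]
[[316.60980561 342.08728329]
 [347.71366361 380.33731744]]
```

Request:
apply_moves:
  offset:
    - [-0.1,0.1,5]
    - [0,0,5]
    - [0,0,3.2]
    - [0,0,2.2]
    - [0,0,0]
    - [0,0,0]
  spin: [0,0,0,0,0,0]

```text
clock: 44.72
ee_pos: [0.4683, -0.3437, 0.0183]
eef_rot: [0.001, 0.813, 0.583, 0.0]
wrist_force: [0.4, 0.1, 0.6]
finger_gap: 0.0399
finger_force: 0.0
```

Request:
apply_moves:
  offset:
    - [0,0,0]
    - [0,0,0]
    - [0,0,0]
    - [0,0,0]
    - [0,0,0]
  spin: [0,0,0,0,0]
  fingers: 0

```text
clock: 45.35
ee_pos: [0.4686, -0.3441, 0.0188]
eef_rot: [0.001, 0.813, 0.583, 0.0]
wrist_force: [-0.0, 0.8, 8.5]
finger_gap: 0.0271
finger_force: 58.5
```

Request:
apply_moves:
  offset:
    - [0,0,-1]
    - [0,0,-3]
    - [0,0,-4]
    - [0,0,-4]
    - [0,0,-3]
    - [0,0,0]
  spin: [0,0,0,0,0,0]

```text
clock: 46.1
ee_pos: [0.4687, -0.3444, 0.1703]
eef_rot: [0.002, 0.813, 0.583, 0.0]
wrist_force: [-1.3, 0.8, -0.8]
finger_gap: 0.0267
finger_force: 59.1
```

Request:
apply_moves:
  offset:
    - [5.1,-2,0]
    - [5.1,-2,0]
    - [5.1,-2,0]
    - [5.1,-2,0]
    - [5.1,-2,0]
    - [5.1,-2,0]
    - [5.1,-2,0]
    - [5,-1.9,0]
    - [0,0,0]
    - [0,0,0]
  spin: [0,0,0,0,0,0,0,0,0,0]

```text
clock: 47.35
ee_pos: [0.4477, 0.0927, 0.167]
eef_rot: [-0.0, 0.813, 0.583, -0.0]
wrist_force: [0.5, -0.1, -0.5]
finger_gap: 0.0269
finger_force: 59.2
```

Run:
```python
from loc import *
o=get_obs();p=o["ee_pos"]; print(p,tool(.4483-p[0],.0919-p[1]),o["finger_gap"])
b=eyes.snapshot("side")[:,:,::-1]; cv2.imwrite("pics/s15.png",b)
u,v=proj("side",[p])[0].astype(int); print(u,v)
f=p+[0,0,-.0098+.019]; print(proj("side",[f,f-[0,0,.019]]))
cv2.imwrite("pics/c15.png",cv2.resize(b[v-50:v+110,u-80:u+80],(600,600),interpolation=cv2.INTER_CUBIC))
```

```text
[0.44772805 0.09269918 0.16703993] [-5.73655269e-02  7.97950400e-02 -1.95773387e-06] 0.026895298559834028
357 285
[[357.93190812 280.80720709]
 [357.30534747 289.88241721]]
```

View pics/c15.png

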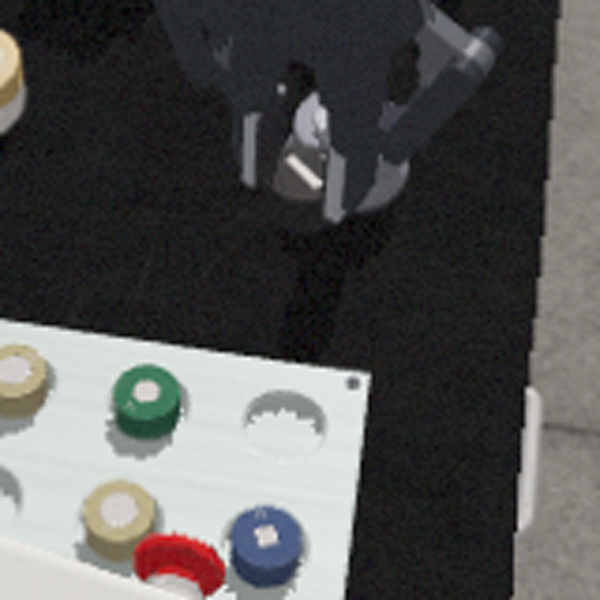

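Green and blue sit flat in their wells, at crop (147,400) and (266,545). The black specimen face at about (357.8,280.6) matches the prediction. I'll place it now.

Request:
apply_moves:
  offset:
    - [-0.1,0.1,2]
    - [0,0,4]
    - [0,0,4]
    - [0,0,2.5]
    - [0,0,0]
    - [0,0,0.8]
    - [0,0,0.6]
    - [0,0,0.4]
    - [0,0,0]
  spin: [0,0,0,0,0,0,0,0,0]

```text
clock: 48.52
ee_pos: [0.4486, 0.0916, 0.0242]
eef_rot: [-0.0, 0.813, 0.583, -0.0]
wrist_force: [0.4, 0.7, -0.6]
finger_gap: 0.0269
finger_force: 59.2
```

Request:
apply_moves:
  offset:
    - [0,0,0.3]
    - [0,0,0.3]
    - [0,0,0.2]
    - [0,0,0]
  spin: [0,0,0,0]

```text
clock: 49.02
ee_pos: [0.4485, 0.0916, 0.0162]
eef_rot: [-0.0, 0.813, 0.583, -0.0]
wrist_force: [-0.2, -0.8, 0.2]
finger_gap: 0.0269
finger_force: 59.2
```

Request:
apply_moves:
  offset:
    - [0,0,0]
    - [0,0,0]
    - [0,0,0]
    - [0,0,0]
  spin: [0,0,0,0]
  fingers: 50

```text
clock: 49.52
ee_pos: [0.4486, 0.0916, 0.0163]
eef_rot: [-0.0, 0.813, 0.583, -0.0]
wrist_force: [-0.2, 0.1, 0.2]
finger_gap: 0.0428
finger_force: 0.0
```

Request:
apply_moves:
  offset:
    - [0,0,-2]
    - [0,0,-4]
    - [0,0,-5]
    - [0,0,-4.5]
    - [0,0,0]
  spin: [0,0,0,0,0]

```text
clock: 50.15
ee_pos: [0.4502, 0.0917, 0.1741]
eef_rot: [0.001, 0.813, 0.583, 0.002]
wrist_force: [-0.1, -0.4, -0.9]
finger_gap: 0.0427
finger_force: 0.0
```

Request:
apply_moves:
  offset:
    - [-4.8,0.5,0]
    - [-4.8,0.5,0]
    - [-4.9,0.5,0]
    - [-4.9,0.5,0]
    - [-4.9,0.5,0]
    - [-4.9,0.5,0]
    - [-4.9,0.4,0]
    - [0,0,0]
    - [0,0,0]
  spin: [0,0,0,0,0,0,0,0,0]
  fingers: 0

```text
clock: 51.28
ee_pos: [0.3709, -0.2418, 0.1706]
eef_rot: [-0.001, 0.813, 0.582, -0.0]
wrist_force: [-0.4, -0.2, -0.7]
finger_gap: -0.0002
finger_force: 0.0
```

Run:
```python
from loc import *
o=get_obs();p=o["ee_pos"]; print(p,tool(.372-p[0],-.240-p[1]),o["finger_gap"])
```

```text
[ 0.37090298 -0.2417534   0.17059121] [2.01312064e-01 4.74578620e-02 9.46114331e-05] -0.00017737470202069478
```

Request:
apply_moves:
  offset:
    - [0.2,0,4]
    - [0,0,5]
    - [0,0,4.5]
    - [0,0,2]
    - [0,0,0]
    - [0,1,0]
    - [0,1,0]
    - [0,1.2,0]
    - [0,1.2,0]
    - [0,1.2,0]
  spin: [0,0,0,0,0,0,0,0,0,0]

```text
clock: 52.52
ee_pos: [0.4258, -0.2587, 0.0164]
eef_rot: [0.0, 0.813, 0.583, -0.0]
wrist_force: [-2.0, 0.8, 2.9]
finger_gap: -0.0001
finger_force: 1.7
```

Request:
apply_moves:
  offset:
    - [0,1.2,0]
    - [0,1.2,0]
    - [0,1.2,0]
    - [0,1.2,0]
    - [0,0.8,0]
    - [0,0.4,0]
    - [0,0.3,0]
    - [0,0,0]
  spin: [0,0,0,0,0,0,0,0]

```text
clock: 53.52
ee_pos: [0.4847, -0.2785, 0.0162]
eef_rot: [-0.0, 0.813, 0.583, 0.0]
wrist_force: [-0.1, -0.3, 1.2]
finger_gap: 0.0002
finger_force: 0.0
```

Request:
apply_moves:
  offset:
    - [0,0.3,0]
    - [0,0.3,0]
    - [0,0.2,0]
    - [0,0,0]
  spin: [0,0,0,0]

```text
clock: 54.02
ee_pos: [0.4885, -0.2796, 0.0159]
eef_rot: [-0.003, 0.813, 0.582, -0.002]
wrist_force: [-23.7, 4.7, 16.4]
finger_gap: 0.0002
finger_force: 14.2
```

Home stop reached. I'll back off, rise clear and check the whole scene.

Request:
apply_moves:
  offset:
    - [0,-1.5,0]
    - [0,-1.5,-2]
    - [0,-3,-4]
    - [0,-3,-5]
    - [0,-3,-4]
    - [0,0,0]
    - [0,0,0]
  spin: [0,0,0,0,0,0,0]

```text
clock: 54.9
ee_pos: [0.3789, -0.2428, 0.166]
eef_rot: [0.0, 0.813, 0.583, 0.0]
wrist_force: [-0.3, 0.4, -0.3]
finger_gap: 0.0
finger_force: 0.0
```

Run:
```python
from loc import *
a=eyes.snapshot("top")[:,:,::-1]; b=eyes.snapshot("side")[:,:,::-1]; print(plate(a),get_obs()["ee_pos"],get_obs()["wrist_force"])
h=cv2.cvtColor(b,cv2.COLOR_BGR2HSV); m=((h[...,0]<8)|(h[...,0]>172))&(h[...,1]>140)&(h[...,2]>80); m[:230]=0;m[:,:340]=0;m[:,400:]=0;m[290:]=0
print("drift",blobs(m))
cv2.imwrite("pics/c16.png",np.hstack([cv2.resize(a[190:350,160:460],(400,213)) ,cv2.resize(a[190:350,160:460],(400,213))])) if 0 else None
cv2.imwrite("pics/c16.png",cv2.resize(b[150:420,230:450],(488,599),interpolation=cv2.INTER_CUBIC))
```

```text
((0.5102136731147766, 0.12418002635240555), (0.1981765478849411, 0.13852089643478394), 1.9131438732147217) [ 0.37873747 -0.24252284  0.16529662] [ 0.21253651  0.31662934 -0.27012698]
drift [(np.int32(316), array([371.1, 255.1]), array([365, 242,  14,  28], dtype=int32))]
```

View pics/c16.png

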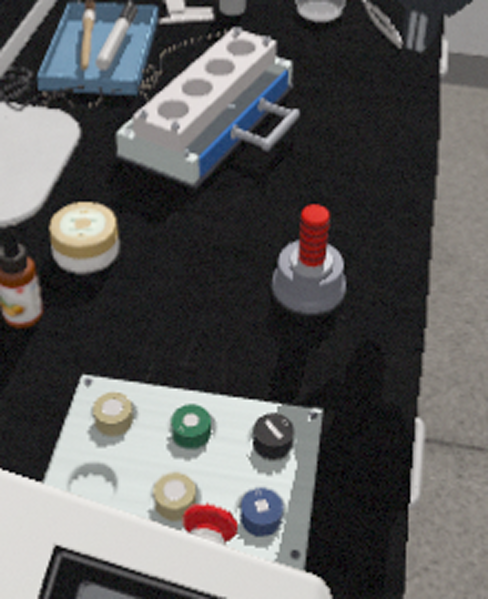

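The final side view shows black at crop (273,436), green at (191,426) and blue at (262,511), all flat in separate wells. Both tan mounts are seated, the drift is upright at (313,240) and the drawer is home. I'm handing it in.

```bash
python3 -c "
from cell import arm; print(arm.hand_in())"
```

```text
the job is handed in; nothing more can be done
None
```

I handed in the job at about 55 s on the robot's clock, and no verdict came back; in the last camera views the green, blue and black mounts (the red one was absent) sit flat and face up in separate wells, both tan mounts are still seated, the drift is upright in its rest and the drawer is home.

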